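# Fit the keyed drive shaft to the filling pump

## Robot

A 6-joint arm with a two-finger parallel gripper is mounted at the origin on the work surface. World frame = base frame: x ahead of the robot, y to its left, z up, the work surface at z = 0. Lengths are in mm, angles in rad, forces in N, time in s.
With the tool pointing down it reaches from about 350 to 975 mm from the base axis. Payload 7.1 kg.
Tool frame: the origin (TCP) lies at the very end of the fingers, on their centre line; the grasp point (between the pads) lies 19 mm behind it; z points along the fingers, y is the line along which they close (so a half turn about z gives the same grasp; the last joint's range is limited). The gripper opens to 88 mm and grips with 3 to 60 N. Pads are 20 mm wide; open, the fingers measure 115 mm over their backs; the gripper's body (75 mm by 178 mm) begins 61 mm behind the grasp point.
Start: joints at [1.133, 0.423, 1.63, -0, 1.089, -0.019], TCP at [254.133, 570.983, 222.675] pointing down, gripper open.
Joint ranges: [-3, 3], [-0.9, 2.11], [0.09, 2.58], [-1.31, 4.45], [0.11, 2.69], [-2.54, 2.54]. Speed limits (rad/s): [2.39, 2.39, 3.01, 3.14, 3.14, 3.14].

## Interface

Orientations are given as a rotation vector (axis times angle).
In Python, from workcell import get_obs, get_image, job, models gives the robot as it stands.
- The arm moves only by the tool jog_arm, never from a script. Its argument "increments" is one flat list of numbers, 7 for each row, row after row: the turn, a rotation vector about the tool's x, y, z in degrees, then the shift along the tool's x, y, z in mm, then the opening in per cent of the stroke, from 0 (shut) to 100 (fully open). A call has 1 to 12 rows; each row shifts and turns the commanded pose from where the row before left it, along the tool's axes as they then stand; what a row does not reach is not made up. A row lasts 1/8 s, in which the tool goes at most 62.5 mm and 10.7 degrees, less where a joint would pass 70% of its speed; a pose out of reach is approached as far as the arm can. A call is refused whole if a number of a shift passes 62.5 or a number of a turn 10.7, either way. A call with a gripper value outside its range is refused whole. The fingers move at their own pace and stop on an object; the grip force is fixed at half the most. Time passes only in rows, so rows that do not move let the fingers close. It gives the time, the measured TCP pose, the force, the opening and the grip force at its end, in the units of the state.
- get_obs(): the state, without advancing time (a new reading comes with each control period).
- get_image(name): name is "scene" or "side" or "wrist"; returns a dict with "pixels" (400x640x3 uint8, blue, green, red), "depth" (400x640 float32, mm along the optical axis (not along the pixel's ray), 0 where there is no reading), "fx", "fy", "cx", "cy" (pixels), "cam_to_world" (4x4, takes a point from camera to world coordinates); the wrist camera has in their place "tool_from_camera" (4x4, takes a point from camera to tool coordinates, whose origin is the TCP and whose axes are the flange's). Camera axes: x right, y up, looking along -z (the intrinsics and any distortion apply to the point x, -y, -z); pixel columns grow to the right and rows downward; lengths in mm; the calibration is good to about 2 mm. A picture is of the moment at which its call begins: read the wrist's pose just before it.
- job.close_job(): hands the job in; it is judged then, once.
Trained networks look in the newest picture that a camera, given by its name, has taken for a name from the list of things; names that differ only in an ending like _2 or _b are one class to them, and where a whole thing is asked for, a point or a joint stands for the part that bears it (a point fixed in the world has none). Each returns a list of dicts, best first, with "p" (0 to 1); they miss things now and then, are a little off and sometimes report something else, mostly with a low value. They report only what shows in the picture. A call takes as long as a camera call. They do not tell look-alikes from the thing itself.
- models.look_for(target, camera): "centre" ([x, y, z] in mm, in world coordinates, good to about 4 mm: the middle of the surface that is visible of it).
- models.regions_of(target, camera): "region" (400x640 bool, what is visible of it).
The state is a dict: "t": time; "qpos": joint angles; "qvel": joint speeds; "joint_torque": joint torques, N m; "ee_pos": TCP position; "orientation": TCP orientation; "ft_force": force on the tool from outside, world axes, zero at the start; "moment": the same for the moment, N m; "width": finger opening in mm; "grasp_force": force on a finger pad.
Only numpy, scipy, OpenCV 4.12 (cv2) and the standard library are available. Lean on these libraries where they do the work, as an engineer would, in place of code of your own. Each camera call takes 0.05 s, during which the arm holds its last target. There are 200 camera calls.

## Task

Take the shaft with the square grip and the single key out of the rack, set its end in the hub of the filling pump, and turn it under light pressure until the key slips into the keyway, which may stand some way to either side. Keep pushing against the spring until the collar is fully home on the hub's rim, and finish still holding it pushed down there. Leave the two other shafts in the rack and everything else on the table where it is.

Things in the scene. Friction and masses are not known exactly. Their poses are not given: they have to be found in the camera images.
- shaft_grip (a point): Centre of the keyed shaft's square black grip, the part to hold: a block 28 x 28 mm, 44 mm tall (22 mm above and below this point), its flats square to this point's x and y; z is up along the shaft. The shaft weighs about 0.22 kg and stands upright in any one of the rack's three holes. Its flat foot is 68 mm below this point, 12 mm down the hole.
- shaft_collar (a point): Point on the keyed shaft's axis at the underside of its collar, 40 mm above its foot; axes as the grip's. The collar is a steel disc 36 mm in diameter, 6 mm thick, under the grip; below it the stem is 20 mm in diameter, the lowest 4 mm tapered to 14 mm.
- shaft_key (a point): Lower end of the keyed shaft's one key, at its outer face: 17 mm from the axis towards the shaft's own +x, 16 mm above the foot; axes as the grip's. The key is a steel bar 8 mm wide along the stem, from 16 to 38 mm above the foot. Held hard against one side of the keyway it can bind on the way down; a turn of a few degrees frees it.
- hub_rim (a point): Centre of the mouth of the pump's hub at its top rim, 102 mm above the table; axes of the pump housing (z up, +x away from the spout). The hub is a steel sleeve 60 mm in diameter, 42 mm tall, with a bore 22 mm in diameter, open upwards, and one keyway 11 mm wide, cut from the bore to 19 mm from the axis over its full height. The stem enters 16 mm before the key meets the rim.
- seat_top (a point): Top of the sprung steel seat in the bore as it stands unpressed, 30 mm below the rim (a fixed point of the housing, it does not follow the seat). The last 10 mm of the shaft's travel press the seat down: about 5 N at first, 11 N at the end, where the collar meets the rim, the shaft 40 mm deep. Let go, the shaft is pushed up again.
- pump: White pump housing on a steel foot, 170 x 130 mm, its flat top 60 mm high, steel spout pipe towards its -x, a steel flanged stub 113 mm out to its +y. Fixed. Origin on the table under the hub's axis; x and y as hub_rim. The hub on it is stiff to turn (0.6 Nm) and stands where it last stopped: its keyway points anywhere within 0.5 rad either side of the housing's +x. It shows as a notch in the rim, or is felt for with the key.
- rack: Fixed wooden rack block, 70 x 270 mm and 45 mm high, with three round holes 22 mm in diameter, 12 mm deep and 90 mm apart along its y; the middle one at its centre. Origin: centre of its underside.
- plain_grip (a point): Another shaft in the rack: same stem but no key, with a round black knob 34 mm in diameter, 44 mm tall; this point is the knob's centre, 68 mm above its foot. To be left in the rack.
- tee_grip (a point): Another shaft in the rack: no key, with a black T-bar 66 x 15 mm along its x; this point is the bar's centre, 81 mm above its foot. To be left in the rack.
- amber_bottle: Bystander: amber glass bottle with white cap, 72 mm wide, 170 mm tall. Loose; origin at the centre of its underside.
- lotion_bottle: Bystander: white bottle with black cap, 68 mm wide, 160 mm tall. Loose; origin at the centre of its underside.
- clear_bottle: Bystander: clear bottle with black cap, 68 mm wide, 165 mm tall. Loose; origin at the centre of its underside.
- scrub_brush: Bystander: round wooden scrub brush, 60 mm wide, 74 mm tall. Loose; origin at the centre of its underside.
- trigger_head: Bystander: black trigger spray head lying on the table, about 100 mm long, 30 mm high. Loose; origin under its round collar's end, its body along +x.
- salve_jar: Bystander: low amber jar with metal lid, 64 mm wide, 50 mm tall. Loose; origin at the centre of its underside.
There are look-alikes about, which are no part of the job. Leave any green or yellow look-alike of the part that bears shaft_grip alone.

How it is judged:
By the outcome, as a careful person would: the job done as asked, in the order asked, and still so for the second after the job is handed in, while the arm keeps its last pose, push and grip.
It also fails if it takes over 54 s, if anything falls off the work surface, if the arm or the gripper's body presses on something with over 40 N, if the wrist force passes 120 N, or if a joint passes its speed limit or range.

## Working session

There is one attempt and no reset: what is moved stays moved. The work goes in short steps, Python scripts to look and compute and a tool call to move; the robot and the scene stay as the last step left them, time stands still between calls to the robot, and variables do not carry over. Pictures are saved under pics/ and viewed, at most 10 in all, crops included, and the job is handed in when it is done.

Besides the shell and the picture viewer there is one more tool, called after "Call:" by a JSON object that holds its "op" and its "data". jog_arm: Moves the arm, as the interface text tells. Its arguments: {"type":"object","properties":{"increments":{"type":"array"}},"required":["increments"]}

```bash
mkdir -p pics
cat > h.py <<'E'
import numpy as np, cv2
from workcell import get_obs, get_image, job, models
from scipy.spatial.transform import Rotation as R
def world(im,obs=None):
    d=im["depth"]; v,u=np.mgrid[0:400,0:640]
    P=np.stack([(u-im["cx"])/im["fx"]*d,-(v-im["cy"])/im["fy"]*d,-d],-1)
    if "cam_to_world" in im: T=im["cam_to_world"]
    else:
        W=np.eye(4);W[:3,:3]=R.from_rotvec(obs["orientation"]).as_matrix();W[:3,3]=obs["ee_pos"];T=W@im["tool_from_camera"]
    T=np.array(T); return P@T[:3,:3].T+T[:3,3], T
E
python3 - <<'E'
from h import *
ims=[]
for c in("scene","side"):
    im=get_image(c); np.save(f"{c}.npy",im,allow_pickle=True); cv2.imwrite(f"pics/{c}.png",im["pixels"])
    for t in("shaft_grip","pump","rack","plain_grip","tee_grip","shaft_key","hub_rim"):
        print(c,t,[(round(x["p"],2),np.round(x["centre"]).tolist()) for x in models.look_for(t,c)][:4])
print(get_obs()); print({k:v for k,v in im.items() if k not in("pixels","depth")})
E
```

```text
scene shaft_grip [(0.8, [375.0, -297.0, 59.0]), (0.8, [583.0, -107.0, 75.0]), (0.74, [484.0, -221.0, 100.0]), (0.69, [589.0, -223.0, 69.0])]
scene pump [(0.64, [579.0, 203.0, 51.0]), (0.34, [671.0, -28.0, 47.0])]
scene rack [(0.83, [502.0, -214.0, 45.0])]
scene plain_grip [(0.76, [483.0, -302.0, 100.0])]
scene tee_grip [(0.86, [483.0, -125.0, 95.0]), (0.23, [786.0, 52.0, 114.0])]
scene shaft_key [(0.85, [585.0, -112.0, 77.0]), (0.82, [489.0, -218.0, 99.0]), (0.8, [586.0, -224.0, 66.0]), (0.57, [373.0, -295.0, 64.0])]
scene hub_rim [(0.81, [582.0, 203.0, 52.0])]
side shaft_grip [(0.98, [356.0, -303.0, 87.0]), (0.91, [374.0, -235.0, 89.0]), (0.64, [465.0, -227.0, 110.0]), (0.61, [566.0, -231.0, 77.0])]
side pump [(0.65, [531.0, 183.0, 51.0])]
side rack [(0.7, [457.0, -251.0, 47.0])]
side plain_grip [(0.62, [465.0, -314.0, 120.0])]
side tee_grip [(0.57, [475.0, -137.0, 116.0])]
side shaft_key [(0.89, [371.0, -237.0, 87.0]), (0.79, [564.0, -232.0, 72.0]), (0.73, [354.0, -304.0, 90.0]), (0.71, [662.0, 46.0, 39.0])]
side hub_rim [(0.65, [458.0, -252.0, 48.0]), (0.6, [528.0, 181.0, 58.0])]

[... 434 characters left out ...]
'orientation': array([ 6.53027451e-01,  3.07294675e+00, -1.69197678e-05]), 'ft_force': array([ 0.02014557, -0.30822181,  0.52664803]), 'moment': array([-0.01148499, -0.01130755,  0.01600742]), 'grasp_force': 0.0, 'width': 87.61941649019239}
{'fx': 488.8565136436595, 'fy': 488.8565136436595, 'cx': 319.2484462521027, 'cy': 206.52698065038103, 'cam_to_world': array([[ 7.83397132e-01,  4.69009356e-01, -4.07822458e-01,
         1.55324540e+02],
       [-6.21510823e-01,  5.94993098e-01, -5.09615060e-01,
        -5.25359179e+02],
       [ 3.63731696e-03,  6.52697049e-01,  7.57610278e-01,
         8.55293771e+02],
       [ 0.00000000e+00,  0.00000000e+00,  0.00000000e+00,
         1.00000000e+00]])}
```

View pics/scene.png

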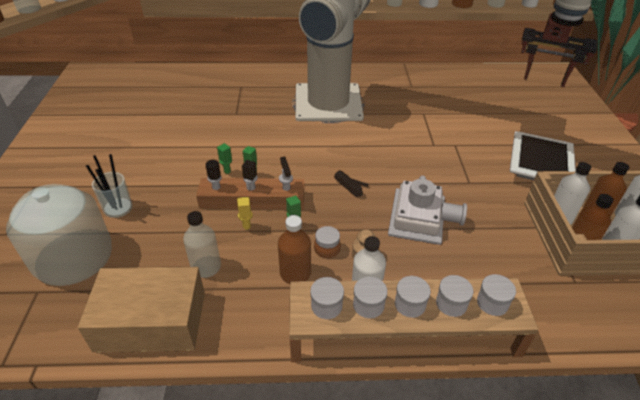

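View pics/side.png

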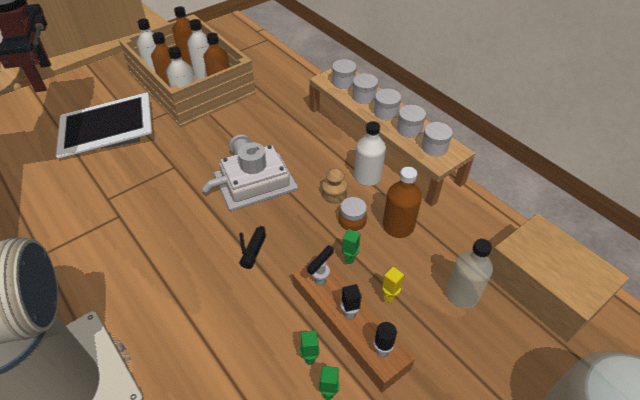

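Three black-gripped shafts are in the rack, at scene pixels (213,170) round knob, (250,172) square and (285,167) T-bar. The green and yellow blocks outside the rack are look-alikes. The middle one fits; I'll confirm it in an enlarged crop.

Run:
```python
from h import *
a=np.load("scene.npy",allow_pickle=True).item(); b=np.load("side.npy",allow_pickle=True).item()
def crop(im,x0,y0,w,h): return cv2.resize(im["pixels"][y0:y0+h,x0:x0+w],(390,290),interpolation=cv2.INTER_CUBIC)
cv2.imwrite("pics/c1.png",np.vstack([np.hstack([crop(a,225,145,60,45),crop(b,320,270,64,48)]),np.hstack([crop(a,385,165,88,66),crop(b,205,130,88,66)])]))
for n,im in(("scene",a),("side",b)):
    P,T=world(im); print(n,T[:3,3].round())
    z=P[...,2]; ok=im["depth"]>0
    def box(x0,x1,y0,y1,z0,z1): return ok&(P[...,0]>x0)&(P[...,0]<x1)&(P[...,1]>y0)&(P[...,1]<y1)&(z>z0)&(z<z1)
    m=box(530,640,140,270,97,110); Q=P[m]; print("rim",len(Q),Q.mean(0),Q.min(0),Q.max(0))
    m=box(480,700,80,330,55,66); Q=P[m].astype(np.float32); print("housing top",len(Q),cv2.minAreaRect(Q[:,:2]),np.median(Q[:,2]))
    m=box(400,560,-370,-60,40,50); Q=P[m].astype(np.float32); print("rack",len(Q),cv2.minAreaRect(Q[:,:2]),np.median(Q[:,2]))
    for y in(-305,-218,-128):
        m=box(455,515,y-30,y+30,117,128); Q=P[m].astype(np.float32); print("top",y,len(Q),Q.mean(0) if len(Q) else 0,cv2.minAreaRect(Q[:,:2]) if len(Q)>3 else 0)
```

```text
scene [1418.  -76.  883.]
rim 259 [553.05380556 204.0911319  100.59200933] [530.29055145 175.25437833  97.25568936] [579.23563173 234.82698247 105.5149184 ]Traceback (most recent call last):
  File "<stdin>", line 10, in <module>
cv2.error: OpenCV(4.12.0) /io/opencv/modules/imgproc/src/convhull.cpp:143: error: (-215:Assertion failed) total >= 0 && (depth == CV_32F || depth == CV_32S) in function 'convexHull'
```

View pics/c1.png

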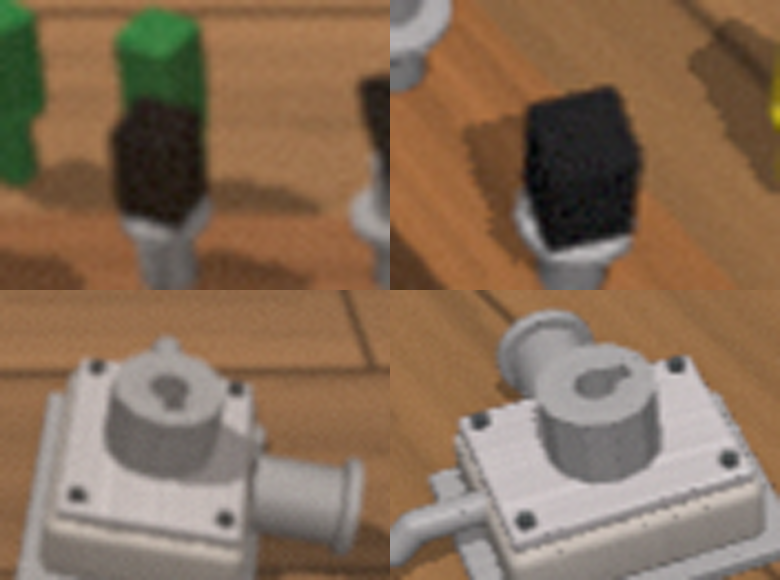

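The crop confirms the middle shaft (scene 250,172) has a square black grip, so that is the one to take. The hub's keyway notch shows, pointing roughly to the housing's +x. Next I'll get the numbers.

Run:
```python
from h import *
for n in("scene","side"):
    im=np.load(n+".npy",allow_pickle=True).item()
    P,T=world(im); P=P.astype(np.float32)
    z=P[...,2]; ok=im["depth"]>0
    def box(x0,x1,y0,y1,z0,z1): return ok&(P[...,0]>x0)&(P[...,0]<x1)&(P[...,1]>y0)&(P[...,1]<y1)&(z>z0)&(z<z1)
    def rect(l,m):
        Q=P[m]; print(n,l,len(Q),[np.round(v,2) for v in cv2.minAreaRect(Q[:,:2].copy())] if len(Q)>3 else 0,np.median(Q,0).round(1))
    rect("rim",box(515,640,140,270,98,107))
    rect("house",box(450,700,80,330,56,65)); rect("rack",box(400,560,-390,-40,41,49))
    for y in(-305,-218,-128): rect("grip%d"%y,box(455,515,y-30,y+30,118,128))
    m=box(515,640,140,270,99,107).astype(np.uint8); cv2.imwrite(f"pics/m_{n}.png",m*255)
```

```text
scene rim 302 [array([547.61, 203.95]), array([59.08, 62.16]), np.float64(56.66)] [546.4 204.4 100.8]
scene house 925 [array([556.76, 234.51]), array([162.86, 129.8 ]), np.float64(75.05)] [575.3 196.2  59.2]
scene rack 1617 [array([ 477.19, -219.08]), array([270.09,  77.84]), np.float64(88.63)] [ 484.6 -217.8   43.8]
scene grip-305 98 [array([ 477.22, -306.84]), array([33.11, 31.3 ]), np.float64(34.51)] [ 477.3 -307.8  121.5]
scene grip-218 87 [array([ 478.35, -218.8 ]), array([29.08, 28.89]), np.float64(68.19)] [ 479.2 -219.   121.8]
scene grip-128 97 [array([ 484.54, -128.15]), array([62.63, 15.01]), np.float64(13.07)] [ 485.4 -128.   121.2]
side rim 366 [array([543.04, 206.44]), array([57.94, 63.94]), np.float64(7.57)] [541.5 205.9 101.8]
side house 1231 [array([550.81, 236.72]), array([168.67, 129.68]), np.float64(75.63)] [527.9 190.5  59.9]
side rack 3884 [array([ 498.88, -218.57]), array([271.83, 121.86]), np.float64(88.15)] [ 463.4 -242.6   45.1]
side grip-305 307 [array([ 470.06, -308.87]), array([31.74, 31.29]), np.float64(45.52)] [ 469.7 -309.5  122.9]
side grip-218 238 [array([ 473.19, -219.03]), array([28.  , 28.28]), np.float64(66.65)] [ 472.6 -219.7  122.6]
side grip-128 204 [array([ 480.83, -128.6 ]), array([54.61, 15.63]), np.float64(12.04)] [ 479.3 -128.8  122.6]
```

Run:
```python
from h import *
w=get_image("wrist"); print(w["tool_from_camera"],w["fx"],w["cx"],w["cy"])
a=np.load("scene.npy",allow_pickle=True).item(); b=np.load("side.npy",allow_pickle=True).item()
def proj(im,p):
    T=np.array(im["cam_to_world"]); c=T[:3,:3].T@(np.array(p)-T[:3,3]); return im["cx"]+im["fx"]*c[0]/-c[2], im["cy"]+im["fy"]*c[1]/c[2]
out=[]
for im,ctr in((a,(478,-219,60)),(b,(473,-219,60))):
    u,v=map(int,proj(im,ctr)); x0,y0=u-16,v-20; s=10
    g=cv2.resize(im["pixels"][y0:y0+40,x0:x0+32],None,fx=s,fy=s,interpolation=cv2.INTER_CUBIC); g=np.clip(g*1.5,0,255).astype(np.uint8)
    for k in(67,-23,157,-113):
        r=np.radians(k)
        for h in(49,71):
            q=proj(im,(ctr[0]+17*np.cos(r),ctr[1]+17*np.sin(r),h)); pp=(int((q[0]-x0)*s),int((q[1]-y0)*s)); cv2.circle(g,pp,3,(0,0,255) if h==49 else (0,255,255),-1); cv2.putText(g,str(k),pp,0,.5,(255,0,0))
    out.append(g)
cv2.imwrite("pics/c2.png",np.hstack(out))
# keyway direction: dark/low pixels inside rim
for n,im,c in(("scene",a,(547.,204.)),("side",b,(543.,206.))):
    P,_=world(im); T=np.array(im["cam_to_world"])
    # intersect pixel rays with z=101 plane
    v,u=np.mgrid[0:400,0:640]; D=np.stack([(u-im["cx"])/im["fx"],-(v-im["cy"])/im["fy"],-np.ones_like(u,float)],-1)@T[:3,:3].T
    X=T[:3,3]+D*((101-T[2,3])/D[...,2])[...,None]
    d=np.hypot(X[...,0]-c[0],X[...,1]-c[1]); g=im["pixels"].mean(-1)
    m=(d<26); thr=(np.percentile(g[m],90)+np.percentile(g[m],5))/2
    h=m&(g<thr); far=h&(d>13)
    print(n,h.sum(),X[h].mean(0),X[far].mean(0) if far.any() else 0, [(np.degrees(np.arctan2(y-c[1],x-c[0])).round(),np.hypot(x-c[0],y-c[1]).round()) for x,y,_ in X[far]])
```

```text
[[-5.08705182e-04  9.63681555e-01  2.67053555e-01  7.36391097e+01]
 [ 9.99999720e-01  3.43435614e-04  6.65568643e-04  4.28057579e-01]
 [ 5.49680523e-04  2.67053819e-01 -9.63681460e-01 -1.61831251e+02]
 [ 0.00000000e+00  0.00000000e+00  0.00000000e+00  1.00000000e+00]] 327.22845743861996 319.2651616255913 204.3457457473689
scene 53 [547.69551324 206.1854243  101.        ] [557.71032838 207.17114008 101.        ] [(np.float64(127.0), np.float64(14.0)), (np.float64(-12.0), np.float64(14.0)), (np.float64(-2.0), np.float64(13.0)), (np.float64(9.0), np.float64(13.0)), (np.float64(18.0), np.float64(14.0)), (np.float64(27.0), np.float64(15.0)), (np.float64(5.0), np.float64(17.0))]
side 65 [545.59965438 207.14483008 101.        ] [558.79288162 207.74864522 101.        ] [(np.float64(24.0), np.float64(16.0)), (np.float64(17.0), np.float64(17.0)), (np.float64(11.0), np.float64(19.0)), (np.float64(16.0), np.float64(13.0)), (np.float64(9.0), np.float64(15.0)), (np.float64(3.0), np.float64(16.0)), (np.float64(-2.0), np.float64(18.0)), (np.float64(-8.0), np.float64(15.0)), (np.float64(-12.0), np.float64(17.0))]
```

View pics/c2.png

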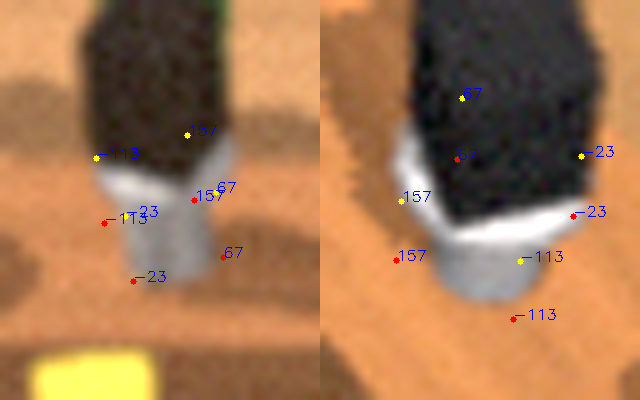

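Key analysis: there is no protrusion on the −113°, 157° or 67° sides, so the key most likely stands at −23° (facing the scene camera). I'll grasp with the tool's y at −23° and check after lifting.

Call:
{"op": "jog_arm", "data": {"increments": [0,0,0,-37.4,-45.1,0,100,0,0,0,-37.4,-45.1,0,100,0,0,0,-37.4,-45.1,0,100,0,0,0,-37.4,-45.1,0,100,0,0,0,-37.4,-45.1,0,100,0,0,0,-37.4,-45.1,0,100,0,0,0,-37.4,-45.1,0,100,0,0,0,-37.4,-45.1,0,100,0,0,0,-37.4,-45.1,0,100,0,0,0,-37.4,-45.1,0,100,0,0,0,-37.4,-45.1,0,100,0,0,0,-37.4,-45.1,0,100]}}

```text
t: 2.35
ee_pos: [444.5, -108.1, 223.1]
orientation: [0.653, 3.072, 0.0]
ft_force: [1.5, 1.4, 0.7]
width: 87.9
grasp_force: 0.0
```

Call:
{"op": "jog_arm", "data": {"increments": [0,0,10,0,0,0,100,0,0,10,0,0,0,100,0,0,10,0,0,0,100,0,0,10,0,0,0,100,0,0,10,0,0,0,100,0,0,10,0,0,0,100,0,0,10,0,0,0,100,0,0,10,0,0,0,100,0,0,9,0,0,0,100,0,0,0,0,0,0,100]}}

```text
t: 3.6
ee_pos: [444.1, -106.0, 222.8]
orientation: [2.618, 1.736, 0.0]
ft_force: [0.5, -0.9, 0.0]
width: 87.9
grasp_force: 0.0
```

```bash
cat >> h.py <<'E'
def wrist():
    o=get_obs(); w=get_image("wrist"); P,T=world(w,o); return o,w,P.astype(np.float32),T
E
python3 - <<'E'
from h import *
o,w,P,T=wrist()
cv2.imwrite("pics/w1.png",w["pixels"])
z=P[...,2]; m=(w["depth"]>0)&(abs(P[...,0]-475)<35)&(abs(P[...,1]+219)<35)&(z>117)&(z<128)
Q=P[m]; print(len(Q),cv2.minAreaRect(Q[:,:2].copy()),np.median(Q,0))
v,u=np.nonzero(m); print(u.mean(),v.mean())
x0=max(0,int(u.mean())-50);y0=min(300,max(0,int(v.mean())-40)); cv2.imwrite("pics/w1c.png",cv2.resize(w["pixels"][y0:y0+100,x0:x0+130],None,fx=6,fy=6,interpolation=cv2.INTER_CUBIC))
E
```

```text
631 ((475.52117919921875, -212.5058135986328), (20.803375244140625, 28.17889404296875), 70.58245086669922) [ 474.7288  -211.7957   122.60013]
396.72107765451665 296.107765451664
```

View pics/w1c.png

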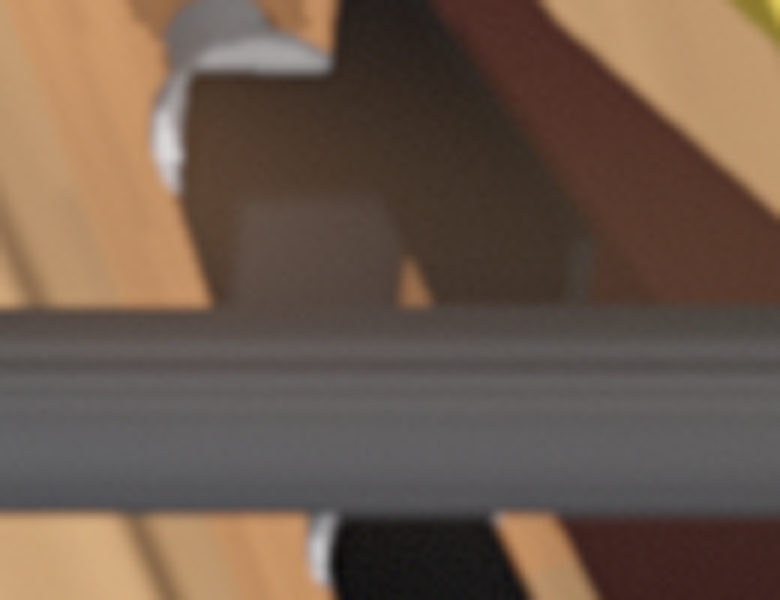

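Call:
{"op": "jog_arm", "data": {"increments": [0,0,0,-45.6,36.4,0,100,0,0,0,-45.6,36.3,0,100,0,0,0,0,0,30,100,0,0,0,0,0,20,100,0,0,0,0,0,0,100]}}

```text
t: 4.28
ee_pos: [474.3, -218.0, 171.4]
orientation: [-2.615, -1.735, 0.003]
ft_force: [-0.7, -0.5, 0.4]
width: 87.8
grasp_force: 0.0
```

Run:
```python
from h import *
o,w,P,T=wrist(); print(o["ee_pos"])
z=P[...,2]; m=(w["depth"]>0)&(abs(P[...,0]-475)<35)&(abs(P[...,1]+219)<35)&(z>117)&(z<128)
Q=P[m]; print(len(Q),cv2.minAreaRect(Q[:,:2].copy()),np.median(Q,0))
cv2.imwrite("pics/w2.png",w["pixels"])
```

```text
[ 474.28124655 -217.98016743  171.35278924]
1595 ((474.5786437988281, -216.88546752929688), (27.65001106262207, 28.038408279418945), 66.18008422851562) [ 474.82303 -215.77641  122.64047]
```

View pics/w2.png

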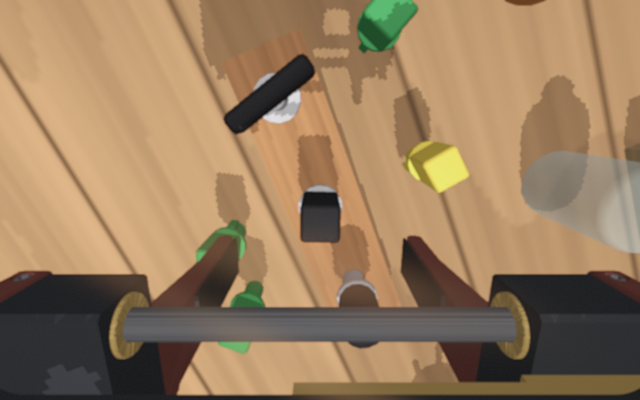

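The wrist picture shows the square grip at (320,215), centred between the fingers with its flats aligned to them. The round knob (355,300) and the T-bar (270,95) are clear of the fingers. Now I'll descend, grip and lift.

Call:
{"op": "jog_arm", "data": {"increments": [0,0,0,1,0,40,100,0,0,0,0,0,30,100,0,0,0,0,0,15,100,0,0,0,0,0,0,100,0,0,0,0,0,0,0,0,0,0,0,0,0,0,0,0,0,0,0,0,0,0,0,0,0,0,0,0,0,0,0,0,0,0,0,0,0,0,0,0,0,0]}}

```text
t: 5.58
ee_pos: [475.7, -217.4, 87.7]
orientation: [-2.62, -1.734, 0.0]
ft_force: [-0.3, -0.0, -0.8]
width: 31.5
grasp_force: 0.0
```

Call:
{"op": "jog_arm", "data": {"increments": [0,0,0,0,0,0,0,0,0,0,0,0,0,0,0,0,0,0,0,0,0,0,0,0,0,0,0,0]}}

```text
t: 6.08
ee_pos: [475.7, -217.3, 87.7]
orientation: [-2.62, -1.734, 0.0]
ft_force: [0.3, -0.0, 0.0]
width: 28.1
grasp_force: 30.0
```

Call:
{"op": "jog_arm", "data": {"increments": [0,0,0,0,0,-10,0,0,0,0,0,0,-30,0,0,0,0,0,0,-40,0,0,0,0,0,0,-30,0,0,0,0,0,0,-5,0,0,0,0,0,0,0,0]}}

```text
t: 6.82
ee_pos: [475.4, -217.2, 202.4]
orientation: [-2.62, -1.734, 0.0]
ft_force: [-0.2, -0.2, -2.2]
width: 27.9
grasp_force: 30.0
```

Run:
```python
from h import *
o=get_obs(); e=o["ee_pos"]; print(e,o["width"],o["ft_force"],np.degrees(o["qpos"]).round())
foot=e-np.array([0,0,87.7-33]); out=[]
for n in("scene","side"):
    im=get_image(n); T=np.array(im["cam_to_world"])
    def proj(p):
        c=T[:3,:3].T@(np.array(p)-T[:3,3]); return np.array([im["cx"]+im["fx"]*c[0]/-c[2], im["cy"]+im["fy"]*c[1]/c[2]])
    u,v=proj(foot+[0,0,25]).astype(int); x0,y0=u-19,v-22;s=10
    g=cv2.resize(im["pixels"][y0:y0+44,x0:x0+38],None,fx=s,fy=s,interpolation=cv2.INTER_CUBIC)
    for k in(67,-23,157,-113):
        r=np.radians(k); 
        for h in(16,38):
            pp=tuple(((proj(foot+[17*np.cos(r),17*np.sin(r),h])-[x0,y0])*s).astype(int)); cv2.circle(g,pp,2,(0,0,255),-1)
            if h==16: cv2.putText(g,str(k),pp,0,.5,(255,0,0))
    out.append(g)
cv2.imwrite("pics/c3.png",np.clip(np.hstack(out)*1.3,0,255).astype(np.uint8))
```

```text
[ 475.40314629 -217.23359738  202.37160202] 27.875861198337283 [-0.24106251 -0.22324324 -2.2482077 ] [-26.  17. 107.  -0.  56.  -3.]
```

View pics/c3.png

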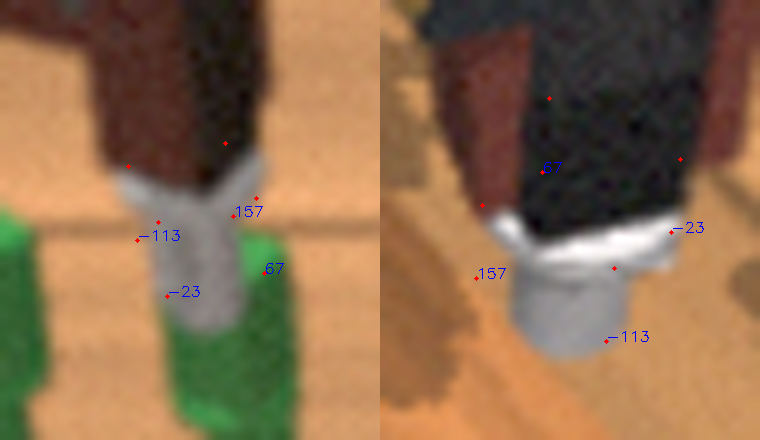

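In the side crop, a grey bit shows under the collar at (660,265), on the −23° side, and nothing shows on the other sides. So the key points along the tool's +y. Next I move near the hub and turn the key to about +7°.

Call:
{"op": "jog_arm", "data": {"increments": [0,0,0,30,-6,0,0,0,0,0,55.5,-10.8,0,0,0,0,0,55.5,-10.8,0,0,0,0,0,55.5,-10.8,0,0,0,0,0,55.5,-10.8,0,0,0,0,0,50,-9.8,0,0,0,0,0,31,-5.7,0,0,0,0,-10,0,0,0,0,0,0,-10,0,0,0,0,0,0,-10,0,0,0,0,0,0,0,0,0,0,0,0,0,0,0,0,0,0]}}

```text
t: 8.43
ee_pos: [545.9, 114.3, 201.9]
orientation: [-2.085, -2.349, 0.002]
ft_force: [-0.4, -0.9, -1.9]
width: 28.0
grasp_force: 30.0
```

Run:
```python
from h import *
o,w,P,T=wrist(); print(o["ee_pos"],o["orientation"],o["ft_force"],o["moment"],T[:3,3])
z=P[...,2]; m=(w["depth"]>0)&(abs(P[...,0]-545)<45)&(abs(P[...,1]-205)<45)&(z>98)&(z<106)
Q=P[m]; print(len(Q),np.median(Q,0)); v,u=np.nonzero(m); print(u.min(),u.max(),v.min(),v.max())
# circle fit on hull
hull=cv2.convexHull(Q[:,:2].copy())[:,0]; print(cv2.minEnclosingCircle(hull))
A=np.c_[2*hull,np.ones(len(hull))]; s=np.linalg.lstsq(A,(hull**2).sum(1),rcond=None)[0]; print("fit",s[:2],np.sqrt(s[2]+s[:2]@s[:2]))
c=s[:2]
vv,uu=np.mgrid[0:400,0:640]; D=np.stack([(uu-w["cx"])/w["fx"],-(vv-w["cy"])/w["fy"],-np.ones_like(uu,float)],-1)@T[:3,:3].T
X=T[:3,3]+D*((np.median(Q[:,2])-T[2,3])/D[...,2])[...,None]
dx,dy=X[...,0]-c[0],X[...,1]-c[1]; r=np.hypot(dx,dy); a=np.degrees(np.arctan2(dy,dx))
hole=(~m)&(r<25)
print("hole mean",X[hole].mean(0),hole.sum()); f=hole&(r>14)&(r<18); print("keyway",f.sum(),np.median(a[f]),np.sort(a[f])[[0,-1]] if f.any() else 0)
x0,y0=max(0,u.min()-10),max(0,v.min()-10); cv2.imwrite("pics/w3.png",cv2.resize(w["pixels"][y0:v.max()+12,x0:u.max()+12],None,fx=4,fy=4,interpolation=cv2.INTER_CUBIC)[:600,:800])
```

```text
[545.89054376 114.32565622 201.85931945] [-2.08499474e+00 -2.34881886e+00  1.80892521e-03] [-0.42058376 -0.89484684 -1.92086351] [-0.02301106 -0.005776   -0.0154113 ] [537.15821619 187.58542992 363.6819023 ]
4487 [543.1057   208.83366  101.772995]
292 373 45 130
((544.3023681640625, 206.6008758544922), 30.848814010620117)
fit [544.31425522 206.58805762] 30.43342464975008
hole mean [546.92977664 206.30390807 101.772995  ] 863
keyway 85 -1.238265892099591 [-31.648473   147.34657193]
```

View pics/w3.png

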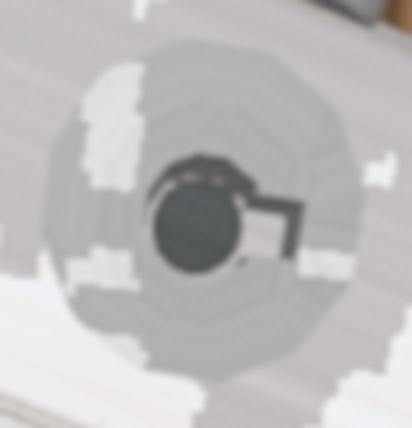

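The crop shows the hub centred at (203,210), the bore, and the keyway running right and slightly down to (299,229). That is about −10° from the tool's y, or a world azimuth of about −3°. Now I go above the hub.

Call:
{"op": "jog_arm", "data": {"increments": [0,0,0,45.7,5.1,0,0,0,0,0,45.7,5.1,0,0,0,0,9,0,0,0,0,0,0,0,0,0,25,0,0,0,0,0,0,15,0,0,0,0,0,0,0,0,0,0,0,0,0,0,0]}}

```text
t: 9.35
ee_pos: [545.7, 206.3, 163.1]
orientation: [2.26, 2.182, 0.001]
ft_force: [0.3, -0.1, -1.5]
width: 27.6
grasp_force: 30.0
```

Run:
```python
from h import *
o=get_obs(); print(o["ee_pos"],o["orientation"],o["ft_force"],o["moment"])
e=o["ee_pos"]; out=[]
for n in("scene","side"):
    im=get_image(n); T=np.array(im["cam_to_world"]); c=T[:3,:3].T@(e-[0,0,55]-T[:3,3])
    u,v=int(im["cx"]+im["fx"]*c[0]/-c[2]), int(im["cy"]+im["fy"]*c[1]/c[2])
    out.append(cv2.resize(im["pixels"][v-22:v+22,u-20:u+20],None,fx=10,fy=10,interpolation=cv2.INTER_CUBIC))
cv2.imwrite("pics/c4.png",np.hstack(out))
```

```text
[545.65928624 206.3177493  163.11180767] [2.26036845e+00 2.18150015e+00 7.50272312e-04] [ 0.30054382 -0.13493931 -1.54475582] [-0.10035742  0.06598547 -0.02961449]
```

View pics/c4.png

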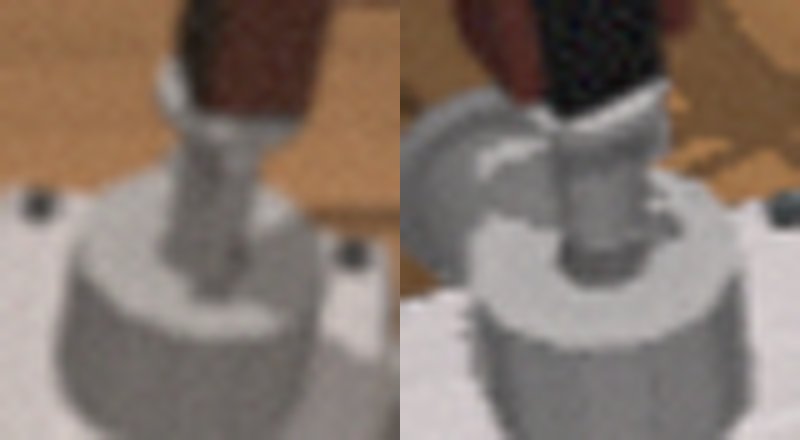

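Both crops show the stem over the bore and the keyway notch on the key's side. Descending gently.

Call:
{"op": "jog_arm", "data": {"increments": [0,0,0,0,0,4,0,0,0,0,0,0,3,0,0,0,0,0,0,3,0,0,0,0,0,0,3,0,0,0,0,0,0,0,0]}}

```text
t: 10.07
ee_pos: [545.1, 206.3, 149.3]
orientation: [-2.26, -2.182, 0.001]
ft_force: [-0.2, -0.0, -1.9]
width: 28.1
grasp_force: 30.0
```

Call:
{"op": "jog_arm", "data": {"increments": [0,0,0,0,0,3,0,0,0,0,0,0,3,0,0,0,0,0,0,2,0,0,0,0,0,0,1,0,0,0,0,0,0,1,0,0,0,0,0,0,0,0]}}

```text
t: 10.82
ee_pos: [545.2, 206.4, 139.6]
orientation: [-2.26, -2.182, 0.0]
ft_force: [-0.1, -0.4, -2.3]
width: 27.9
grasp_force: 30.0
```

```bash
python3 -c "
from h import *
o=get_obs();print(o['ee_pos'],o['ft_force'],o['moment'])"
```

```text
[545.23949888 206.36941385 139.64612533] [-0.10082842 -0.42322833 -2.33668394] [-0.06725888  0.06096534 -0.04146302]
```

Call:
{"op": "jog_arm", "data": {"increments": [0,0,0,0,0,1,0,0,0,0,0,0,1,0,0,0,0,0,0,1,0,0,0,0,0,0,0,0]}}

```text
t: 11.32
ee_pos: [545.2, 206.4, 136.6]
orientation: [-2.26, -2.182, 0.0]
ft_force: [-0.5, -0.1, -1.2]
width: 28.2
grasp_force: 30.0
```

```bash
python3 -c "
from h import *
o=get_obs();print(o['ee_pos'],o['ft_force'],o['moment'])"
```

```text
[545.18652338 206.37001948 136.56483648] [-0.45566012 -0.08912514 -1.15555313] [-0.08795209  0.07265728 -0.04318188]
```

The key is already about 4 mm below the rim with no force, so it has entered the keyway. Continuing down.

Call:
{"op": "jog_arm", "data": {"increments": [0,0,0,0,0,2,0,0,0,0,0,0,2,0,0,0,0,0,0,2,0,0,0,0,0,0,2,0,0,0,0,0,0,0,0]}}

```text
t: 11.95
ee_pos: [545.1, 206.3, 128.4]
orientation: [-2.26, -2.182, 0.001]
ft_force: [0.5, 0.3, -1.0]
width: 27.9
grasp_force: 30.0
```

```bash
python3 -c "
from h import *
o=get_obs();print(o['ee_pos'],o['ft_force'],o['moment'])"
```

```text
[545.09583934 206.33604175 128.41969569] [ 0.48031497  0.32804486 -1.01732561] [-0.02297274  0.03567901 -0.05021275]
```

Next comes the seat: 10 mm against the spring.

Call:
{"op": "jog_arm", "data": {"increments": [0,0,0,0,0,2,0,0,0,0,0,0,2,0,0,0,0,0,0,2,0,0,0,0,0,0,2,0,0,0,0,0,0,1.5,0,0,0,0,0,0,0,0]}}

```text
t: 12.7
ee_pos: [545.5, 206.5, 119.6]
orientation: [2.26, 2.182, 0.001]
ft_force: [-2.2, -0.8, 7.8]
width: 27.9
grasp_force: 30.0
```

```bash
python3 -c "
from h import *
o=get_obs();print(o['ee_pos'],o['ft_force'],o['moment'])"
```

```text
[545.45374307 206.48391859 119.6231911 ] [-2.20043354 -0.83128448  7.80161715] [-0.23377563  0.48370015 -0.0199484 ]
```

Call:
{"op": "jog_arm", "data": {"increments": [0,0,0,0,0,1,0,0,0,0,0,0,1,0,0,0,0,0,0,0.7,0,0,0,0,0,0,0,0]}}

```text
t: 13.2
ee_pos: [545.5, 206.5, 117.2]
orientation: [2.26, 2.182, 0.001]
ft_force: [-2.2, -1.3, 8.7]
width: 27.7
grasp_force: 30.0
```

Call:
{"op": "jog_arm", "data": {"increments": [0,0,0,0,0,0.5,0,0,0,0,0,0,0,0]}}

```text
t: 13.45
ee_pos: [545.5, 206.5, 116.7]
orientation: [2.26, 2.182, 0.001]
ft_force: [-2.5, -0.0, 9.2]
width: 28.1
grasp_force: 30.0
```

Call:
{"op": "jog_arm", "data": {"increments": [0,0,0,0,0,0.5,0,0,0,0,0,0,0,0]}}

```text
t: 13.7
ee_pos: [545.5, 206.5, 116.6]
orientation: [2.26, 2.182, 0.001]
ft_force: [-4.1, -1.0, 12.2]
width: 28.0
grasp_force: 30.0
```

Call:
{"op": "jog_arm", "data": {"increments": [0,0,0,0,0,0.7,0,0,0,0,0,0,0,0]}}

```text
t: 13.95
ee_pos: [545.5, 206.5, 116.6]
orientation: [2.26, 2.182, 0.001]
ft_force: [-5.9, -2.0, 17.9]
width: 28.1
grasp_force: 30.0
```

Call:
{"op": "jog_arm", "data": {"increments": [0,0,0,0,0,0.3,0,0,0,0,0,0,0,0,0,0,0,0,0,0,0]}}

```text
t: 14.32
ee_pos: [545.5, 206.5, 116.6]
orientation: [2.26, 2.182, 0.001]
ft_force: [-6.8, -1.8, 20.3]
width: 27.9
grasp_force: 30.0
```

Run:
```python
from h import *
o=get_obs(); print(o["ee_pos"],o["ft_force"],o["moment"],o["width"]); e=o["ee_pos"]; out=[]
for n in("scene","side"):
    im=get_image(n); T=np.array(im["cam_to_world"]); c=T[:3,:3].T@(e-[0,0,15]-T[:3,3])
    u,v=int(im["cx"]+im["fx"]*c[0]/-c[2]), int(im["cy"]+im["fy"]*c[1]/c[2])
    out.append(cv2.resize(im["pixels"][v-22:v+22,u-20:u+20],None,fx=10,fy=10,interpolation=cv2.INTER_CUBIC))
cv2.imwrite("pics/c5.png",np.hstack(out))
```

```text
[545.50777487 206.50650757 116.57048909] [-6.77554747 -1.76347654 20.31592738] [-0.4903956   1.39373658 -0.02419955] 27.920221644773328
```

View pics/c5.png

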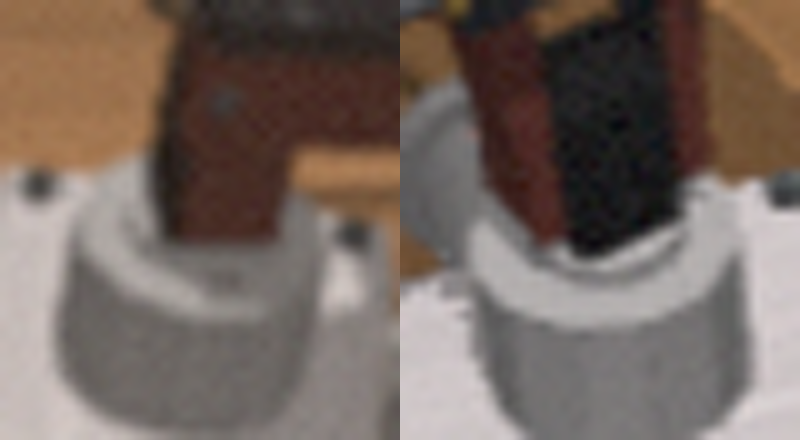

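The collar sits on the rim. The height is steady at 116.6 mm, against 116.7 expected, with a 20 N push. Handing in.

```bash
python3 -c "
from workcell import job
print(job.close_job())"
```

```text
the job is handed in; nothing more can be done
None
```

The square-grip keyed shaft is in the pump hub with its key in the keyway and its collar fully home, and I handed the job in at about 14 s with the arm still holding it down at about 20 N; the key was aligned from the pictures and went in without a search turn.

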